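# Index the carving turntable to the red dot

## Task

With a fingertip, push the tab of the carving turntable round until it points at the red dot, leave it standing there and take the hand away. Push the tab only from one side at a time, do not pinch it, and do not touch the carving. Leave the other things on the stand and the table where they are.

Things in the scene. Friction and masses are not known exactly. Their poses are not given: they have to be found in the camera images.
- turntable (a joint): Angle of the carving turntable about its vertical axis, rad. 0: the tab points along the stand's -x axis. Positive is counter-clockwise seen from above: the tab's direction in the stand's frame is (-cos q, -sin q). Stops at -2.2 and +2.2; starts within 0.4 of 0. No springs or click stops: a friction brake (0.35 N m, about 3 N at the tab's middle) keeps it where it is left.
- stand: Fixed carving stand: dark wooden board 360 x 360 x 20 mm flat on the table, its position and yaw vary. Origin at the centre of the board's underside, z up. On it turns a bare aluminium disc, 176 mm diameter, from 32 to 44 mm above the table, held on a bearing at the board's centre.
- pivot (a point): Point on the turntable's axis, at the board's upper face (20 mm above the table).
- tab_mid (a point): Middle of the tab, turning with it: 115 mm from the axis, 48 mm above the table. The tab is a green upright blade, white stripe on top, sticking out radially from the disc: free from 88 to 138 mm from the axis, 16 mm thick, 30.5 to 65.5 mm above the table. Flat upright sides: push its clockwise side to turn it counter-clockwise and the reverse. Nothing else stands between disc and dots.
- tab_aim (a point): The spot on the board that the tab points at: 158 mm from the axis straight out along the tab, 23 mm above the table; turns with the tab. All the dots lie at this distance from the axis.
- carving_top (a point): Middle of the carving's top, on the axis, 68 mm above the table. The carving is a round pale wooden plate with a carved flower, 150 mm diameter, clamped on the disc by three steel clips, and turning with it; its rim is 62 mm, the flower's middle 68 mm above the table. The clips, 92 mm from the axis at most, reach 69 mm. Not to be touched.
- wax_tin: Loose round brass tin, 51 mm diameter, 30 mm high, on one corner of the stand (about 209 mm from the axis). Origin at the centre of its underside.
- wood_cup: Loose pale wooden cup, 48 mm diameter, 45 mm high, on one corner of the stand. Origin at the centre of its underside.
- slip_stone: Loose grey stone block 36 x 30 x 40 mm high, on one corner of the stand. Origin at the centre of its underside.
- gouge: Loose gouge lying on the table left of the stand, 246 mm long, 22 mm thick, pale handle towards its own -x. Origin under the ferrule.
- skew: Loose chisel lying on the table right of the stand, 246 mm long, 22 mm thick. Origin under the ferrule.
- brush_pot: Loose blue ceramic pot, 84 mm diameter, 100 mm high, standing on the table far left. Origin at the centre of its underside.
- mallet: Loose dark wooden mallet standing on its head, 80 mm diameter, 205 mm high, on the table far right. Origin at the centre of its underside.
- dot_red: Fixed red station dot, 28 mm diameter, 3 mm thick, on the stand's board, 158 mm from the turntable's axis. Origin at the centre of its underside (20 mm above the table). The four dots lie 0.85 or 1.7 rad either side of the stand's -x direction; which colour lies where varies.
- dot_blue: Fixed blue station dot, 28 mm diameter, 3 mm thick, on the stand's board, 158 mm from the turntable's axis. Origin at the centre of its underside (20 mm above the table). The four dots lie 0.85 or 1.7 rad either side of the stand's -x direction; which colour lies where varies.
- dot_yellow: Fixed yellow station dot, 28 mm diameter, 3 mm thick, on the stand's board, 158 mm from the turntable's axis. Origin at the centre of its underside (20 mm above the table). The four dots lie 0.85 or 1.7 rad either side of the stand's -x direction; which colour lies where varies.
- dot_white: Fixed white station dot, 28 mm diameter, 3 mm thick, on the stand's board, 158 mm from the turntable's axis. Origin at the centre of its underside (20 mm above the table). The four dots lie 0.85 or 1.7 rad either side of the stand's -x direction; which colour lies where varies.

How it is judged (in metres and radians):
On the way, in this order (a step that is already met when the one before it is completed fails the run):
1. the fingers push the tab ((contact force between the fingers and tab_left above 0.5 N or contact force between the fingers and tab_right above 0.5 N)), for 0.02 s.
2. the tab points at the red dot and rests there (horizontal distance between tab_aim and dot_red below 0.014 m and velocity of joint turntable between -0.02 and 0.02 rad/s), for 0.3 s.
At the end, for the whole second after the job is handed in: The tab stands still and points inside the red dot: the spot 158 mm from the axis that it points at lies within 14 mm of the dot's centre (about 5 degrees) (all of step 2); the robot touches nothing.
It fails at once if the tab is pinched (both of its sides pressed at once) (contact force between the fingers and tab_left above 2 N and contact force between the fingers and tab_right above 2 N).
It fails at once if the carving is touched (contact force between any of the arm, the fingers and carving_plate above 1 N or contact force between any of the arm, the fingers and carving_boss above 1 N).
It fails at once if the wax tin, the cup or the stone on the stand is moved by more than 20 mm, lifted or tipped over (distance of any of wax_tin, wood_cup, slip_stone from where it was at the start of the episode above 0.02 m or angle between any of wax_tin, wood_cup, slip_stone's own z axis and vertical above 0.5 rad).
It fails at once if the brush pot or the mallet is moved by more than 20 mm, lifted or tipped over (distance of any of brush_pot, mallet from where it was at the start of the episode above 0.02 m or angle between any of brush_pot, mallet's own z axis and vertical above 0.5 rad).
It fails at once if the gouge or the chisel is moved by more than 20 mm or lifted (distance of any of gouge, skew from where it was at the start of the episode above 0.02 m).
It also fails if it takes over 45 s, if anything falls off the work surface, if the arm or the gripper's body presses on something with over 40 N, if the wrist force passes 120 N, or if a joint passes its speed limit or range.

## Robot

A 7-joint arm with a two-finger parallel gripper is mounted at the origin on the work surface. World frame = base frame: x ahead of the robot, y to its left, z up, the work surface at z = 0. Lengths are in m, angles in degrees, forces in N, time in s.
With the tool pointing down it reaches from about 0.425 to 0.925 m from the base axis. Payload 6.8 kg.
Tool frame: the origin (TCP) lies on the front face of the gripper's body, between the roots of the fingers; the fingertips stand 80 mm ahead of it and the grasp point (between the pads) lies 61 mm ahead of it; z points along the fingers, y is the line along which they close (so a half turn about z gives the same grasp; the last joint's range is limited). The gripper opens to 88 mm and grips with 3 to 60 N. Pads are 20 mm wide; open, the fingers measure 115 mm over their backs; the gripper's body (75 mm by 178 mm) begins 61 mm behind the grasp point.
Start: joints at [-79.59, 27.33, 1.283, 89.118, -0.659, 63.558, -4.761], TCP at [0.193, 0.647, 0.303] pointing down, gripper open.
Joint ranges: [-169.35, 169.35], [-19.33, 120.38], [-80.79, 83.38], [13.8, 139.57], [-78.32, 258.32], [9.67, 109.79], [-169.56, 169.56]. Speed limits (degrees/s): [136.94, 136.94, 180, 180, 180, 180, 180].

## Interface

Orientations are given as a 3x3 rotation matrix whose columns are the frame's x, y, z axes.
In Python, from bench import manip gives the robot as it stands.
- The arm moves only by the tool move_arm, never from a script. Its argument "rows" is a list that holds one entry, the list of rows, each a list of 7 numbers: the shift along the world's x, y, z in fractions of the full range, 1 being 0.75 m, then the turn, a rotation vector about the world's x, y, z in parts of the range, where 1.0 means 360 degrees, then the closure, from 0 (fully open) to 1 (shut). In form: [[[x, y, z, wx, wy, wz, hand], ...]]. A call has 1 to 20 rows; each row is the pose to reach, as a shift and turn from the pose commanded when the call began; what a row does not reach only later rows make up. A row lasts 1/8 s, in which the tool goes at most 62.5 mm and 10.7 degrees, less where a joint would pass 70% of its speed; a pose out of reach is approached as far as the arm can. A call with a gripper value outside its range is refused whole. The fingers move at their own pace and stop on an object; the grip force is fixed at half the most. Time passes only in rows, so rows that repeat a pose let the fingers close. It gives the time, the measured TCP pose, the force, the opening and the grip force at its end, in the units of the state.
- manip.state(): the state, without advancing time (a new reading comes with each control period).
- manip.snapshot(name): name is "side" or "top" or "wrist"; returns the picture (400x640x3 uint8, red, green, blue); there is no depth.
- manip.camera_info(name): a dict with "intrinsics" (3x3 intrinsics, pixels), "camera_from_world" (4x4, takes a point from world to camera coordinates); the wrist camera has in their place "T_tool_cam" (4x4, takes a point from camera to tool coordinates, whose origin is the TCP and whose axes are the flange's). Camera axes: x right, y down, z forward; pixel columns grow to the right and rows downward; lengths in m; the calibration is good to about 2 mm. The wrist camera is an equidistant fisheye: a pixel r from the principal point sees the ray r / f radians off the axis. A picture is of the moment at which its call begins: read the wrist's pose just before it. camera_info takes no time and is no camera call.
- manip.close_job(): hands the job in; it is judged then, once.
The state is a dict: "t": time; "q": joint angles; "dq": joint speeds; "tau": joint torques, N m; "eef_pos": TCP position; "eef_rot": TCP orientation; "contact_force": force on the tool from outside, world axes, zero at the start; "moment": the same for the moment, N m; "width": finger opening in m; "grasp_force": force on a finger pad.
Only numpy, scipy, OpenCV 4.12 (cv2) and the standard library are available. Lean on these libraries where they do the work, as an engineer would, in place of code of your own. Each camera call takes 0.05 s, during which the arm holds its last target. There are 200 camera calls.

## Working session

There is one attempt and no reset: what is moved stays moved. The work goes in short steps, Python scripts to look and compute and a tool call to move; the robot and the scene stay as the last step left them, time stands still between calls to the robot, and variables do not carry over. Pictures are saved under pics/ and viewed, at most 10 in all, crops included, and the job is handed in when it is done.

Besides the shell and the picture viewer there is one more tool, called after ">>>" as name(argument=value, ...) on one line, values as JSON. move_arm: Moves the arm, as the interface text tells. Its arguments: {"type":"object","properties":{"rows":{"type":"array"}},"required":["rows"]}

```bash
mkdir -p pics
python3 - <<'E'
from bench import manip
import cv2,numpy as np
s=manip.state();print(s['t'],s['eef_pos'],np.round(s['eef_rot'],3),s['width'],s['contact_force'])
for n in('top','side'):
    c=manip.camera_info(n);print(n,c)
    cv2.imwrite(f'pics/{n}0.png',manip.snapshot(n)[...,::-1])
E
```

```text
0.0 [0.19278173 0.64644469 0.30171857] [[-0.958  0.286 -0.   ]
 [ 0.286  0.958 -0.002]
 [-0.    -0.002 -1.   ]] 0.08812835121459796 [ 0.17700228 -0.2716698  -0.33264867]
top {'intrinsics': array([[517.41659777,   0.        , 324.33867249],
       [  0.        , 517.41659777, 189.38200279],
       [  0.        ,   0.        ,   1.        ]]), 'camera_from_world': array([[ 0.01314162, -0.99982697,  0.01316536, -0.00460325],
       [-0.98770376, -0.01503132, -0.15561277,  0.57934767],
       [ 0.15578374, -0.01095847, -0.9877304 ,  1.3818951 ],
       [ 0.        ,  0.        ,  0.        ,  1.        ]])}
side {'intrinsics': array([[381.12447216,   0.        , 327.03281876],
       [  0.        , 381.12447216, 198.51380327],
       [  0.        ,   0.        ,   1.        ]]), 'camera_from_world': array([[ 0.9983097 , -0.05618781, -0.01485494, -0.56070369],
       [-0.04752337, -0.64206909, -0.7651724 ,  0.08428096],
       [ 0.03345547,  0.76458499, -0.64365404,  1.23291212],
       [ 0.        ,  0.        ,  0.        ,  1.        ]])}
```

View pics/top0.png

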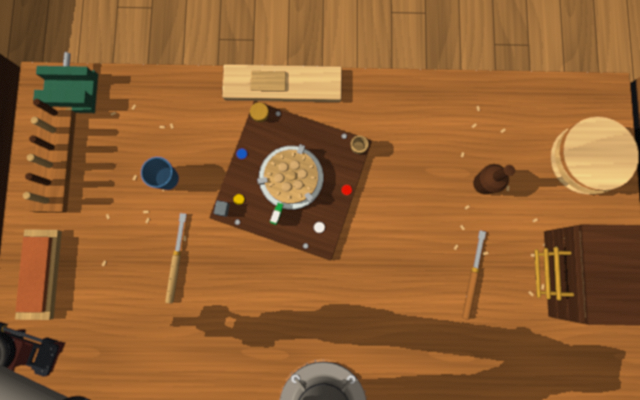

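View pics/side0.png

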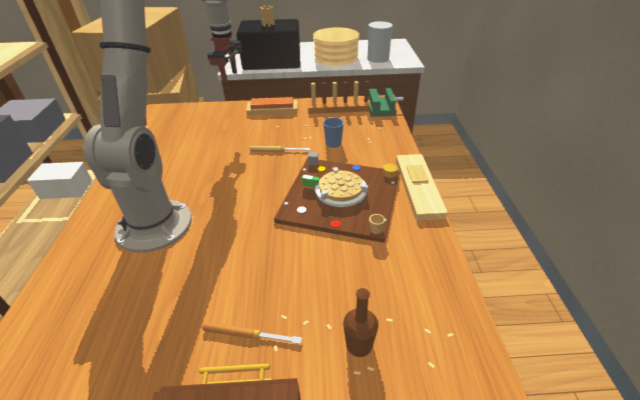

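The top view shows the tab at about (278,213) pointing down towards the robot, with white at (319,227) and red at (347,189), further counter-clockwise at +1.7. The side view shows the tab at (310,181) and red at (335,224). I'll measure these from both views.

```bash
cat > h.py <<'E'
import cv2,numpy as np
from bench import manip
def ray(n,uv,z):
    c=manip.camera_info(n);T=c['camera_from_world'];R=T[:3,:3];o=-R.T@T[:3,3]
    d=R.T@np.linalg.solve(c['intrinsics'],[*uv,1]);return o+d*(z-o[2])/d[2]
def tri(ua,ub):
    A=[];b=[]
    for n,uv in(('top',ua),('side',ub)):
        c=manip.camera_info(n);P=c['intrinsics']@c['camera_from_world'][:3]
        for k in(0,1):
            r=uv[k]*P[2]-P[k];A.append(r[:3]);b.append(-r[3])
    return np.linalg.lstsq(np.array(A),np.array(b),rcond=None)[0]
H={'red':((0,4),200,150),'blue':((108,125),150,90),'yellow':((24,30),210,150),'green':((55,80),120,70)}
def blob(n,im,col,win):
    x0,y0,x1,y1=win;h=cv2.cvtColor(im,cv2.COLOR_RGB2HSV)[y0:y1,x0:x1].astype(int)
    if col=='white': m=(h[...,1]<60)&(h[...,2]>170)
    else:
        (a,b),s,v=H[col];m=(h[...,0]>=a)&(h[...,0]<=b)&(h[...,1]>s)&(h[...,2]>v)
    y,x=np.nonzero(m);return (x.mean()+x0,y.mean()+y0,len(x)) if len(x) else None
E
python3 - <<'E'
from h import *
t=cv2.imread('pics/top0.png')[...,::-1];s=cv2.imread('pics/side0.png')[...,::-1]
W={'red':((337,179,357,199),(325,216,345,232)),'blue':((232,144,252,164),(346,160,366,176)),'yellow':((229,189,249,209),(312,161,332,177)),'white':((309,217,329,237),(292,202,312,218)),'green':((265,200,290,225),(298,170,324,192))}
P=[]
for k,(a,b) in W.items():
    A=blob('top',t,k,a);B=blob('side',s,k,b);print(k,A,B)
    if A and B: print('  tri',tri(A,B).round(4),ray('top',A,.023 if k!='green' else .05).round(4),ray('side',B,.023 if k!='green' else .05).round(4))
a=cv2.resize(t[100:265,205:375],None,fx=3,fy=3,interpolation=cv2.INTER_CUBIC)
b=cv2.resize(s[150:245,270:410],None,fx=5,fy=5,interpolation=cv2.INTER_CUBIC)[:,:700]
cv2.imwrite('pics/c1.png',a[...,::-1]);cv2.imwrite('pics/c2.png',b[...,::-1])
E
```

```text
red (np.float64(346.30232558139534), np.float64(189.4418604651163), 86) (np.float64(335.15909090909093), np.float64(223.5909090909091), 44)Traceback (most recent call last):
  File "<stdin>", line 7, in <module>
  File "h.py", line 5, in ray
    d=R.T@np.linalg.solve(c['intrinsics'],[*uv,1]);return o+d*(z-o[2])/d[2]
          ~~~~~~~~~~~~~~~^^^^^^^^^^^^^^^^^^^^^^^^^
    r = gufunc(a, b, signature=signature)
ValueError: solve1: Input operand 1 has a mismatch in its core dimension 0, with gufunc signature (m,m),(m)->(m) (size 4 is different from 3)
```

```bash
sed -i 's/\[\*uv,1\]/[uv[0],uv[1],1]/' h.py
python3 - <<'E'
from h import *
from scipy.optimize import least_squares
t=cv2.imread('pics/top0.png')[...,::-1];s=cv2.imread('pics/side0.png')[...,::-1]
W={'red':((337,179,357,199),(325,216,345,232)),'blue':((232,144,252,164),(346,160,366,176)),'yellow':((229,189,249,209),(312,161,332,177)),'white':((309,217,329,237),(292,202,312,218)),'green':((265,200,290,225),(298,170,324,192))}
P={}
for k,(a,b) in W.items():
    A=blob('top',t,k,a);B=blob('side',s,k,b);z=.023 if k!='green' else .05
    print(k,np.round(A,1),np.round(B,1),'tri',tri(A,B).round(4),ray('top',A,z).round(4),ray('side',B,z).round(4))
    P[k]=(ray('top',A,z)[:2],ray('side',B,z)[:2])
Q={'red':1.7,'white':.85,'yellow':-.85,'blue':-1.7}
for i in(0,1):
    f=lambda p:np.concatenate([p[:2]-.158*np.array([np.cos(q+p[2]),np.sin(q+p[2])])-P[k][i] for k,q in Q.items()])
    r=least_squares(f,[.6,.05,.3]);g=r.x[:2]-P['green'][i];print(r.x,'res mm',(r.fun*1e3).round(1),'tab q',np.arctan2(g[1],g[0])-r.x[2],np.hypot(*g))
a=cv2.resize(t[100:265,205:375],None,fx=3,fy=3,interpolation=cv2.INTER_CUBIC)
b=cv2.resize(s[150:245,270:410],None,fx=5,fy=5,interpolation=cv2.INTER_CUBIC)
cv2.imwrite('pics/c1.png',a[...,::-1]);cv2.imwrite('pics/c2.png',b[...,::-1])
E
```

```text
red [346.3 189.4  86. ] [335.2 223.6  44. ] tri [ 0.5841 -0.0584  0.0201] [ 0.5837 -0.0582  0.023 ] [ 0.584  -0.0614  0.023 ]
blue [241.5 153.3  75. ] [355.6 167.4  19. ] tri [0.6831 0.2397 0.0189] [0.6825 0.239  0.023 ] [0.6817 0.2338 0.023 ]
yellow [238.7 199.   72. ] [321.1 168.3  27. ] tri [0.5528 0.2422 0.0201] [0.5521 0.2417 0.023 ] [0.5532 0.2383 0.023 ]
white [318.6 226.8  87. ] [301.2 209.4  45. ] tri [0.478  0.0178 0.0187] [0.4776 0.0178 0.023 ] [0.4784 0.0129 0.023 ]
green [278.7 207.4  42. ] [314.9 178.6  23. ] tri [0.5264 0.1269 0.0601] [0.5268 0.1276 0.05  ] [0.5279 0.1407 0.05  ]
[ 0.61378916  0.09683549 -0.32111008] res mm [ 0.  -0.  -0.2 -0.6  0.2  0.6  0.1  0. ] tab q -0.019071705097857716 0.09223721659780977
[ 0.61412866  0.09267381 -0.32069299] res mm [ 0.1 -1.  -0.7  0.  -0.6 -0.1  1.2  1.2] tab q -0.18757594922309961 0.09867520393205872
```

View pics/c1.png

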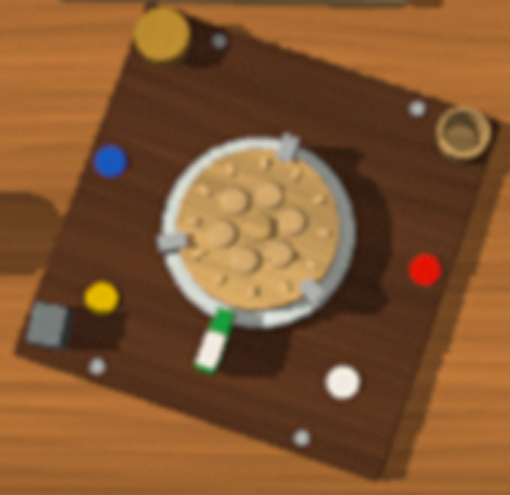

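The enlarged crop shows the tab from about (226,310) to (205,372), with a free path counter-clockwise past white (343,382) to red (425,269). The side blob was partly cut by the stripe, so I'll take the tab's angle from its ends in the top view and lay out the approach poses.

```bash
cat >> h.py <<'E'
PIV=np.array([.614,.0955]);YAW=-.321
def pose(q,gap,r=.119,d=.018):
    a=q+YAW;u=-np.array([np.cos(a),np.sin(a)]);t=np.array([-u[1],u[0]])
    p=PIV+r*u-(d+gap)*t
    yaw=np.degrees(np.arctan2(u[1],u[0]))  # desired tool y azimuth (mod 180)
    return p,yaw
def rel(p,yaw,z):
    s=manip.state();y=s['eef_rot'][:,1];c=np.degrees(np.arctan2(y[1],y[0]))
    return np.round([*((np.array([*p,z])-s['eef_pos'])*1e3),(yaw-c+90)%180-90],1)
E
python3 - <<'E'
from h import *
a=ray('top',(280.3,203.3),.0655)[:2];b=ray('top',(273.3,224),.0655)[:2]
print(a,b)
for v in(PIV-b,a-b,PIV-(a+b)/2):print(np.arctan2(v[1],v[0])-YAW,np.hypot(*v))
E
python3 - <<'E'
from h import *
for q in(-.02,):print(pose(q,.025),rel(*pose(q,.025),.25),rel(*pose(q,.025),.117))
E
```

```text
[0.5362663  0.12243413] [0.47992828 0.13974443]
0.0022473259953987856 0.14118355000986516
0.022898058116424536 0.058937414079440004
-0.003199281339566651 0.11172278340601158
(array([0.51623241, 0.17582122]), np.float64(160.46213918603894)) [ 323.4 -470.6  -51.8   87.1] [ 323.4 -470.6 -184.8   87.1]
```

Units first: shifts go in shares of 0.75 m and turns go in shares of 360 degrees. So -470 mm is -0.6267, 323 mm is 0.4307, -93 degrees is -0.2583.

>>> move_arm(rows=[[[0.048,-0.0693,-0.008,0,0,-0.0278,1],[0.096,-0.14,-0.016,0,0,-0.0556,1],[0.144,-0.2093,-0.024,0,0,-0.0833,1],[0.192,-0.2787,-0.032,0,0,-0.1111,1],[0.24,-0.348,-0.04,0,0,-0.1389,1],[0.288,-0.4187,-0.048,0,0,-0.1667,1],[0.336,-0.488,-0.056,0,0,-0.1944,1],[0.384,-0.5573,-0.064,0,0,-0.2222,1],[0.4307,-0.6267,-0.0693,0,0,-0.2444,1],[0.4307,-0.6267,-0.0693,0,0,-0.2583,1],[0.4307,-0.6267,-0.0693,0,0,-0.2583,1],[0.4307,-0.6267,-0.0693,0,0,-0.2583,1]]])

```text
t: 1.6
eef_pos: [0.5152, 0.1781, 0.2504]
eef_rot: [[0.332, 0.943, -0.001], [0.943, -0.332, 0.0], [-0.0, -0.001, -1.0]]
contact_force: [-0.2, -0.0, -0.2]
width: 0.0004
grasp_force: 0.0
```

Run:
```python
from h import *
s=manip.state();print(s['t'],s['eef_pos'].round(4),s['q'].round(0),s['width'],rel(*pose(0,.025),.117))
a=manip.snapshot('wrist');b=manip.snapshot('top')[100:265,205:375]
b=cv2.resize(b,None,fx=2.4,fy=2.4,interpolation=cv2.INTER_CUBIC)
a=cv2.resize(a,None,fx=.62,fy=.62,interpolation=cv2.INTER_AREA)
c=np.zeros((400,800,3),np.uint8);c[:a.shape[0],:a.shape[1]]=a;c[:b.shape[0],-b.shape[1]:]=b[:400]if 0 else b if b.shape[0]<=400 else b[:400]
cv2.imwrite('pics/w1.png',c[...,::-1])
```

```text
1.6 [0.5152 0.1781 0.2504] [-49.  20.  30. 112. -13.  51. -33.] 0.00040938214487437814 [  -0.6   -4.2 -133.4    1. ]
```

View pics/w1.png

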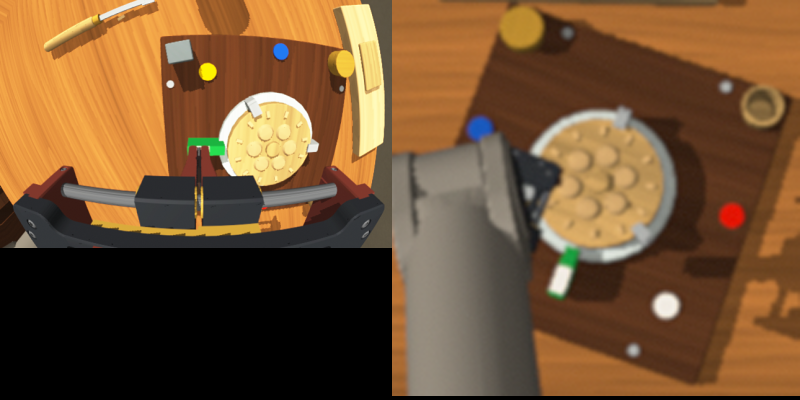

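The wrist view (left) shows the tab at (208,147), just beyond the tips at (199,145). The top view (right) shows the tab still free. I'll check by projection that the descent point is clear of it.

Run:
```python
from h import *
s=manip.state();c=manip.camera_info('wrist');T=c['T_tool_cam'];K=c['intrinsics']
def proj(p):
    pt=s['eef_rot'].T@(np.array(p)-s['eef_pos']);pc=T[:3,:3].T@(pt-T[:3,3])
    th=np.arctan2(np.hypot(*pc[:2]),pc[2]);k=K[0,0]*th/np.hypot(*pc[:2]);return ((pc[:2]*k+K[:2,2])*.62).round(0)
def at(q,r,z):
    a=q+YAW;return [*(PIV-r*np.array([np.cos(a),np.sin(a)])),z]
print('tip',proj(s['eef_pos']+s['eef_rot'][:,2]*.08),'cam z in world',s['eef_pos']+s['eef_rot']@T[:3,3])
for q,r,z in((0,.138,.0655),(0,.1,.0655),(-.85,.158,.023),(-1.7,.158,.023),(0,0,.068)):print(q,r,proj(at(q,r,z)))
print('below tip',proj([*s['eef_pos'][:2],.05]),rel(*pose(0.01,.02),.117))
```

```text
tip [199. 156.] cam z in world [0.54299732 0.25733943 0.33337909]
0 0.138 [188. 152.]
0 0.1 [212. 152.]
-0.85 0.158 [208.  72.]
-1.7 0.158 [281.  52.]
0 0 [274. 150.]
below tip [199. 120.] [  -2.9  -10.1 -133.6    1.6]
```

Projections match the yellow and blue dots and the tab, and the descent point is about 43 mm clockwise of the tab, so it is clear. Descending.

To row units: -133 mm is -0.1773, -120 mm is -0.16, 1 degrees is 0.0028.

>>> move_arm(rows=[[[0,0,-0.0467,0,0,0,1],[0,0,-0.0933,0,0,0,1],[0,0,-0.1333,0,0,0,1],[0,0,-0.16,0,0,0,1],[0,0,-0.1773,0,0,0.0028,1],[0,0,-0.1773,0,0,0.0028,1],[0,0,-0.1773,0,0,0.0028,1]]])

```text
t: 2.58
eef_pos: [0.5163, 0.1772, 0.1184]
eef_rot: [[0.319, 0.948, 0.001], [0.948, -0.319, 0.001], [0.001, 0.001, -1.0]]
contact_force: [-0.4, -0.2, 0.6]
width: 0.0003
grasp_force: 0.0
```

Run:
```python
from h import *
for q in np.arange(0,1.76,.1):
    print(round(q,2),rel(*pose(q,0),.117)[[0,1,3]])
print(rel(*pose(1.7,0),.117))
```

```text
0.0 [ -9.6 -27.1   0.2]
0.1 [-14.5 -38.1   5.9]
0.2 [-18.3 -49.5  11.7]
0.3 [-20.9 -61.2  17.4]
0.4 [-22.4 -73.2  23.1]
0.5 [-22.6 -85.2  28.8]
0.6 [-21.7 -97.2  34.6]
0.7 [ -19.5 -109.    40.3]
0.8 [ -16.2 -120.6   46. ]
0.9 [ -11.8 -131.8   51.8]
1.0 [  -6.2 -142.4   57.5]
1.1 [   0.4 -152.5   63.2]
1.2 [   7.9 -161.9   68.9]
1.3 [  16.4 -170.4   74.7]
1.4 [  25.6 -178.1   80.4]
1.5 [  35.6 -184.8   86.1]
1.6 [  46.2 -190.5  -88.1]
1.7 [  57.3 -195.1  -82.4]
[  57.3 -195.1   -1.4  -82.4]
```

To row units: -109 mm is -0.1453, -103 mm is -0.1373, 40 degrees is 0.1111.

>>> move_arm(rows=[[[-0.004,-0.012,0,0,0,0,1],[-0.008,-0.024,0,0,0,0,1],[-0.0107,-0.0293,0,0,0,0,1],[-0.0133,-0.036,0,0,0,0,1],[-0.016,-0.044,0,0,0,0.0083,1],[-0.0187,-0.0507,0,0,0,0.0167,1],[-0.0213,-0.0587,0,0,0,0.025,1],[-0.024,-0.0653,0,0,0,0.0333,1],[-0.0267,-0.0733,0,0,0,0.0389,1],[-0.028,-0.0813,0,0,0,0.0472,1],[-0.0293,-0.0893,0,0,0,0.0556,1],[-0.0293,-0.0973,0,0,0,0.0639,1],[-0.0307,-0.1053,0,0,0,0.0722,1],[-0.0307,-0.1133,0,0,0,0.0806,1],[-0.0293,-0.1213,0,0,0,0.0889,1],[-0.0293,-0.1293,0,0,0,0.0972,1],[-0.028,-0.1373,0,0,0,0.1028,1],[-0.0267,-0.1453,0,0,0,0.1111,1],[-0.0267,-0.1453,0,0,0,0.1111,1]]])

```text
t: 4.95
eef_pos: [0.4957, 0.0672, 0.1176]
eef_rot: [[-0.364, 0.931, -0.0], [0.931, 0.364, -0.0], [-0.0, -0.001, -1.0]]
contact_force: [-0.3, 0.7, -0.5]
width: 0.0002
grasp_force: 0.0
```

Run:
```python
from h import *
s=manip.state();print(s['t'],s['q'].round(0))
a=manip.snapshot('wrist');b=manip.snapshot('top')[100:265,205:375]
b=cv2.resize(b,None,fx=2.4,fy=2.4,interpolation=cv2.INTER_CUBIC)[:400]
a=cv2.resize(a,None,fx=.62,fy=.62,interpolation=cv2.INTER_AREA)
c=np.zeros((400,800,3),np.uint8);c[:a.shape[0],:a.shape[1]]=a;c[:b.shape[0],-b.shape[1]:]=b
cv2.imwrite('pics/w2.png',c[...,::-1])
for q in np.arange(.7,1.76,.1): print(round(q,2),rel(*pose(q,0),.117))
```

```text
4.95 [-25.  27.  12. 122. -10.  32.  16.]
0.7 [ 1.5  1.  -0.5  0.4]
0.8 [  4.8 -10.5  -0.5   6.1]
0.9 [  9.2 -21.7  -0.5  11.9]
1.0 [ 14.8 -32.4  -0.5  17.6]
1.1 [ 21.4 -42.5  -0.5  23.3]
1.2 [ 28.9 -51.8  -0.5  29.1]
1.3 [ 37.4 -60.4  -0.5  34.8]
1.4 [ 46.6 -68.1  -0.5  40.5]
1.5 [ 56.6 -74.8  -0.5  46.3]
1.6 [ 67.2 -80.5  -0.5  52. ]
1.7 [ 78.3 -85.1  -0.5  57.7]
```

View pics/w2.png

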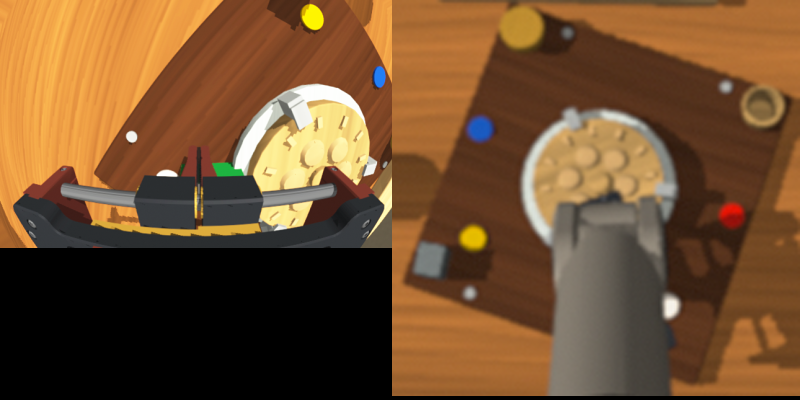

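The disc has turned with the finger: the tab (228,170 in the wrist view) sits behind the fingertips and the carving is clear. Continuing to about 1.45.

To row units: -72 mm is -0.096, -70 mm is -0.0933, 43 degrees is 0.1194.

>>> move_arm(rows=[[[0.004,-0.0067,0,0,0,0.0083,1],[0.0067,-0.0133,0,0,0,0.0167,1],[0.0093,-0.0213,0,0,0,0.025,1],[0.012,-0.028,0,0,0,0.0333,1],[0.016,-0.036,0,0,0,0.0417,1],[0.02,-0.0427,0,0,0,0.05,1],[0.024,-0.0493,0,0,0,0.0556,1],[0.028,-0.056,0,0,0,0.0639,1],[0.0333,-0.0627,0,0,0,0.0722,1],[0.0387,-0.0693,0,0,0,0.0806,1],[0.044,-0.0747,0,0,0,0.0889,1],[0.0493,-0.08,0,0,0,0.0972,1],[0.056,-0.0853,0,0,0,0.1056,1],[0.0627,-0.0907,0,0,0,0.1111,1],[0.0653,-0.0933,0,0,0,0.1167,1],[0.068,-0.096,0,0,0,0.1194,1],[0.068,-0.096,0,0,0,0.1194,1]]])

```text
t: 7.18
eef_pos: [0.5466, -0.0042, 0.1174]
eef_rot: [[-0.902, 0.432, -0.001], [0.432, 0.902, -0.0], [0.001, -0.0, -1.0]]
contact_force: [-2.9, 1.4, -2.1]
width: 0.0004
grasp_force: 1.4
```

Run:
```python
from h import *
s=manip.state();print(s['t'],s['q'].round(0))
a=manip.snapshot('side')[150:245,270:410];b=manip.snapshot('top')[100:265,205:375]
b=cv2.resize(b,None,fx=2.2,fy=2.2,interpolation=cv2.INTER_CUBIC)
a=cv2.resize(a,None,fx=3,fy=3,interpolation=cv2.INTER_CUBIC)
c=np.zeros((400,800,3),np.uint8);c[:a.shape[0],:a.shape[1]]=a;c[:b.shape[0],-b.shape[1]:]=b
cv2.imwrite('pics/w3.png',c[...,::-1])
for q in np.arange(1.4,1.76,.05): print(round(q,2),rel(*pose(q,0),.117))
```

```text
7.175 [ -7.  30.   1. 115.  -1.  36.  59.]
1.4 [-4.7  3.3 -0.5 -2.6]
1.45 [ 0.2 -0.2 -0.5  0.3]
1.5 [ 5.2 -3.4 -0.5  3.2]
1.55 [10.5 -6.4 -0.5  6. ]
1.6 [15.9 -9.1 -0.5  8.9]
1.65 [ 21.4 -11.6  -0.5  11.8]
1.7 [ 27.  -13.7  -0.5  14.6]
1.75 [ 32.7 -15.6  -0.5  17.5]
```

View pics/w3.png

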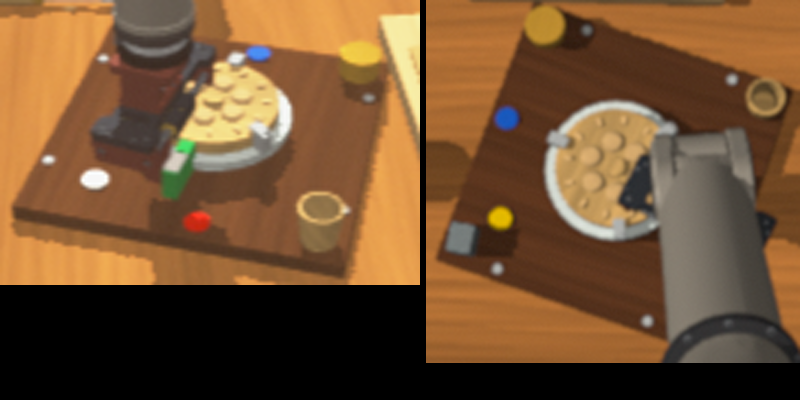

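The side view (left crop) shows the finger behind the tab. The tab's top runs from about (187,146) to (176,163), with red at (198,221) still ahead. I'll compute the angle.

Run:
```python
from h import *
P=np.array([.6141,.0927])
for uv in((187,146),(181,155),(176,163)):
    v=P-ray('side',(270+uv[0]/3,150+uv[1]/3),.0655)[:2];print(np.arctan2(v[1],v[0])-YAW,np.hypot(*v))
```

```text
1.5040571345231595 0.08986339387618826
1.4910985935526133 0.10581576975734856
1.4853569763107708 0.11964908135374931
```

To row units: 21 mm is 0.028, 20 mm is 0.0267, 12 degrees is 0.0333.

>>> move_arm(rows=[[[0.004,-0.0027,0,0,0,0.0056,1],[0.008,-0.0053,0,0,0,0.0083,1],[0.0107,-0.0067,0,0,0,0.0139,1],[0.0147,-0.0093,0,0,0,0.0167,1],[0.0173,-0.0107,0,0,0,0.0222,1],[0.0213,-0.012,0,0,0,0.025,1],[0.024,-0.0133,0,0,0,0.0278,1],[0.0267,-0.0147,0,0,0,0.0306,1],[0.028,-0.0147,0,0,0,0.0333,1],[0.028,-0.0147,0,0,0,0.0333,1],[0.028,-0.0147,0,0,0,0.0333,1]]])

```text
t: 8.65
eef_pos: [0.568, -0.0155, 0.1178]
eef_rot: [[-0.972, 0.236, 0.0], [0.236, 0.972, -0.0], [-0.0, -0.0, -1.0]]
contact_force: [-3.2, -2.4, -0.7]
width: 0.0008
grasp_force: 1.2
```

Run:
```python
from h import *
s=manip.state();print(s['t'],s['eef_pos'])
a=manip.snapshot('side')[160:245,290:390]
cv2.imwrite('pics/w4.png',cv2.resize(a,None,fx=6,fy=6,interpolation=cv2.INTER_CUBIC)[...,::-1])
for q in np.arange(1.6,1.76,.05): print(round(q,2),rel(*pose(q,0),.117))
```

```text
8.65 [ 0.5679865  -0.01547865  0.11775811]
1.6 [-5.5  2.1 -0.8 -3.1]
1.65 [ 0.  -0.3 -0.8 -0.2]
1.7 [ 5.6 -2.5 -0.8  2.6]
1.75 [11.4 -4.4 -0.8  5.5]
```

View pics/w4.png

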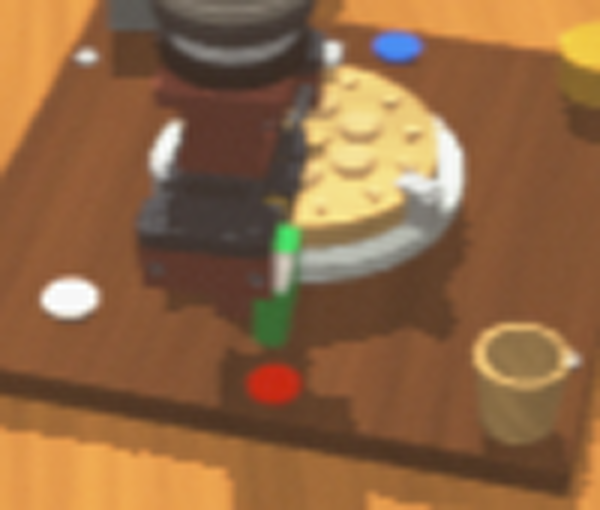

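The tab's top runs from about (288,228) to (281,292), and its line leads to the red dot at (273,384). I'll back off along the tangent, lift, move aside and measure from above.

To row units: 330 mm is 0.44, 150 mm is 0.2.

>>> move_arm(rows=[[[-0.0107,0.0027,0,0,0,0,1],[-0.024,0.0053,0,0,0,0,1],[-0.04,0.0093,0,0,0,0,1],[-0.0453,0.0107,0.0133,0,0,0,1],[-0.0453,0.0107,0.0533,0,0,0,1],[-0.0453,0.0107,0.1067,0,0,0,1],[-0.0453,0.0107,0.16,0,0,0,1],[-0.0453,0.0107,0.2,0,0,0,1],[-0.0667,0.0667,0.2133,0,0,0,1],[-0.08,0.1333,0.2133,0,0,0,1],[-0.0933,0.2,0.2133,0,0,0,1],[-0.1067,0.2667,0.2133,0,0,0,1],[-0.12,0.3333,0.2133,0,0,0,1],[-0.12,0.4,0.2133,0,0,0,1],[-0.12,0.44,0.2133,0,0,0,1],[-0.12,0.44,0.2133,0,0,0,1],[-0.12,0.44,0.2133,0,0,0,1]]])

```text
t: 10.82
eef_pos: [0.478, 0.3138, 0.2779]
eef_rot: [[-0.972, 0.236, 0.0], [0.236, 0.972, -0.001], [-0.001, -0.001, -1.0]]
contact_force: [-0.0, 0.2, -0.1]
width: 0.0006
grasp_force: 0.0
```

Run:
```python
from h import *
s=manip.state();print(s['t'],s['eef_pos'],np.abs(s['dq']).max())
b=manip.snapshot('top')[120:245,275:375]
cv2.imwrite('pics/w5.png',cv2.resize(b,None,fx=4.5,fy=4.5,interpolation=cv2.INTER_CUBIC)[...,::-1])
```

```text
10.825 [0.47802971 0.31378373 0.27791775] 0.8022931541447337
```

View pics/w5.png

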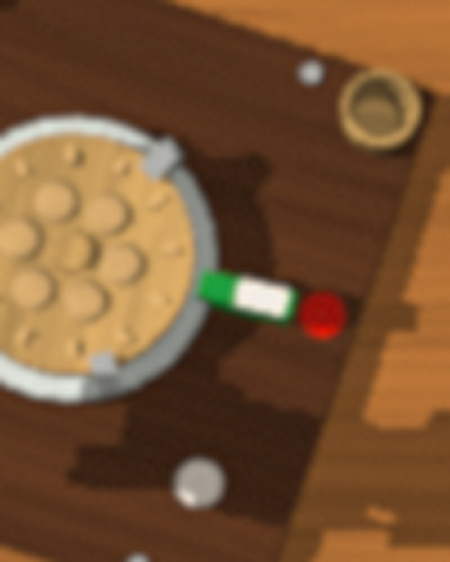

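The tab runs from (203,284) to (295,302) in the crop, and the red dot is at (323,315). I'll check the angle with the height correction.

Run:
```python
from h import *
P=np.array([.6138,.0968])
for uv in((203,284),(264,296),(295,302)):
    v=P-ray('top',(275+uv[0]/4.5,120+uv[1]/4.5),.0655)[:2];print(np.arctan2(v[1],v[0])-YAW,np.hypot(*v))
```

```text
1.644555410224213 0.08377276911981818
1.66489652154797 0.12134518444697319
1.6714761941474854 0.14042381756501968
```

The angle is about 1.67 against a target of 1.70. That is about 5 mm off at the dot, inside the 14 mm limit, so I'm handing it in.

```bash
python3 -c "
from bench import manip;print(manip.close_job())"
```

```text
the job is handed in; nothing more can be done
None
```

The job is handed in: the tab was pushed from one side only and points at the red dot, about 5 mm off its centre by my measurement (limit 14 mm), with the hand clear; the judge returned no result.

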